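Unlock and lift out the parts tray

ROBOT

A 7-joint arm with a two-finger parallel gripper is mounted at the origin on the work surface. World frame = base frame: x ahead of the robot, y to its left, z up, the work surface at z = 0. Lengths are in m, angles in rad, forces in N, time in s.
With the tool pointing down it reaches from about 0.4 to 0.85 m from the base axis. Payload 10.4 kg.
Tool frame: the origin (TCP) lies midway between the tips of the shut fingers; the grasp point (between the pads) lies 19 mm behind it; z points along the fingers, y is the direction in which the jaws open and shut (so a half turn about z gives the same grasp; the last joint's range is limited). The gripper opens to 85 mm and grips with 20 to 120 N. Pads are 22 mm wide; open, the fingers measure 114 mm over their backs; the gripper's body (76 mm by 85 mm) begins 54 mm behind the grasp point. The pads swing forward as they close: fully open they stand 13 mm farther back than shut.
Start: joints at [-1.147, 0.332, -0.065, 1.46, 0.022, 1.35, -0.088], TCP at [0.27, 0.564, 0.194] pointing down, gripper open.
Joint ranges: [-2.6, 2.6], [-0.5, 2.12], [-1.47, 1.34], [0.16, 2.42], [-1.27, 4.41], [0.06, 2.06], [-2.6, 2.6]. Speed limits (rad/s): [2.22, 2.22, 2.79, 2.79, 3.14, 3.14, 3.14].

INTERFACE

Orientations are given as a unit quaternion [x, y, z, w].
In Python, from workcell import manip, viewer gives the robot as it stands.
- The arm moves only by the tool move_arm, never from a script. Its argument "deltas" is a list of rows, each a list of 7 numbers: the shift along the tool's x, y, z in m, then the turn, a rotation vector about the tool's x, y, z in degrees, then the opening, from -1 (shut) to 1 (fully open). In form: [[dx, dy, dz, wx, wy, wz, gripper], ...]. A call has 1 to 10 rows; each row shifts and turns the commanded pose from where the row before left it, along the tool's axes as they then stand; what a row does not reach is not made up. A row lasts 1/8 s, in which the tool goes at most 62.5 mm and 10.7 degrees, less where a joint would pass 70% of its speed; a pose out of reach is approached as far as the arm can. A call with a gripper value outside its range is refused whole. The fingers move at their own pace and stop on an object; "force" is the grip in N (left out, the last holds). Time passes only in rows, so rows that do not move let the fingers close. It gives the time, the measured TCP pose, the force and the opening at its end, in the units of the state.
- manip.get_obs(): the state, without advancing time (a new reading comes with each control period).
- viewer.camera(name): name is "scene" or "top"; returns (picture, depth): 420x560x3 uint8, red, green, blue; 420x560 float32, m along the optical axis (not along the pixel's ray), 0 where there is no reading.
- viewer.calibration(name): a dict with "fx", "fy", "cx", "cy" (pixels), "R" (3x3) and "t" (3): a world point X has camera coordinates R X + t. Camera axes: x right, y down, z forward; pixel columns grow to the right and rows downward; lengths in m; the calibration is good to about 2 mm. A picture is of the moment at which its call begins. calibration takes no time and is no camera call.
- manip.hand_in(): hands the job in, once; it reports no verdict.
The state is a dict: "clock": time; "joint_pos": joint angles; "joint_velocities": joint speeds; "tau": joint torques, N m; "position": TCP position; "ee_rot": TCP orientation; "ft_force": force on the tool from outside, world axes, zero at the start; "torque": the same for the moment, N m; "grip_width": opening from 0.0 (shut) to 1.0 (fully open).
Only numpy, scipy, OpenCV 4.12 (cv2) and the standard library are available. Lean on these libraries where they do the work, as an engineer would, in place of code of your own. Each camera call takes 0.05 s, during which the arm holds its last target.

TASK

Free the parts tray by sliding the red grip of the case's transport lock outwards, away from the tray, right up to its end stop. Then take the tray by its bar handle, lift it straight up out of the case without spilling or tipping the small parts in it, and finish still holding it in the air, still and level, a good hand's breadth (about 10 cm) above the case, so that I can get at the spare boards underneath. Do not force anything or shift the other things on the counter.

Things in the scene. Friction and masses are not known exactly. Their poses are not given: they have to be found in the camera images.
- case: Grey open case, fixed. Origin: counter height under the middle of its well; z up, y along it, x across. Well 120 mm (x) by 208 mm (y); rim z = 75 mm; outer edges x = +-81, y = -125 and +165 mm. A U-shaped steel locking slide on the rim (top z = 84, its keepers 87 mm) has a crossbar with a red grip at the +y end; its four tongues lie over the tray's ears while locked, so the tray cannot be lifted.
- lock_slide (a joint): Travel of the locking slide along the case's +y, outwards, away from the tray, in m: 0 is fully locked, 0.030 is the open end stop (crossbar against two steel stops). It may start a few mm off 0. The tongues clear the ears only beyond about 0.022. It slides against about 2.5 N of friction and stays where it is left.
- lock_grip (a point): Point to hold on the red grip; moves with the slide. The grip is an upright block 34 mm wide (case x), 12 mm thick (case y, the way it slides), from z = 84 to 112 mm; this point is on its middle, z = 102 mm. Free space all round above z = 87 mm, up to the tray's handle (top z = 122 mm, its end 59 mm from this point when locked). Axes as the case's.
- tray: Dark grey tray, 114 (x) by 200 (y) mm, walls 29 mm high, 0.2 to 0.5 kg, loose. Origin: centre of its underside (z = 50 mm when seated); axes along the case's, 3 mm play in x, 4 in y. It hangs by four ears (at y = +-60, out to x = +-68 mm) on the case's rim. Dividers 25 mm high make four pockets; three hold a small loose part each. A bar handle runs along its middle.
- tray_grip (a point): Centre of the tray's aluminium handle bar, over the tray's middle, 63 mm above its underside (z = 113 mm when seated). The bar is 14 mm thick (tray x), 18 mm high and 116 mm long (tray y); beneath it free space down to the dividers, except for two posts at tray y = +-50 mm. Axes as the tray's.
- dpad: Chrome D-pad button, a cross 26 mm across and 9 mm high, 15 g, loose in one pocket of the tray. Origin: centre of its underside.
- heatsink: Aluminium finned heatsink, 38 by 38 mm, 21 mm high, on four red rubber feet, about 60 g, loose in one pocket of the tray. Origin: centre of its underside.
- edge_guard: Green plastic circuit board edge guard, a U-shaped strip 74 mm long (its y), 12 mm wide, 10 mm high, loose in one pocket of the tray. Origin: centre of its underside.
- shell_front: Cream plain oblong controller half, outside up, 130 mm long (its y), 64 mm wide, 14 mm high, loose on the counter: leave alone. Origin: centre of its underside.
- shell_back: Cream plain oblong controller half, inside up, 130 mm long (its y), 64 mm wide, 14 mm high, loose on the counter: leave alone. Origin: centre of its underside.
- screwdriver: Screwdriver, 170 mm long, lying on the counter: leave alone. Origin: on its underside, its length along x.
- cleaner: Clear closed bottle, 44 mm across, 105 mm high, standing on the counter: leave alone. Origin: centre of its underside.
Mind the look-alikes: they are no part of the job. What is shaped like the tray but orange is not meant.

How it is judged:
By the outcome, as a careful person would: the job done as asked, in the order asked, and still so for the second after the job is handed in, while the arm keeps its last pose, push and grip.
It also fails if it takes over 48 s, if anything falls off the work surface, if the arm or the gripper's body presses on something with over 40 N, if the wrist force passes 120 N, or if a joint passes its speed limit or range.

## Working session

There is one attempt and no reset: what is moved stays moved. The work goes in short steps, Python scripts to look and compute and a tool call to move; the robot and the scene stay as the last step left them, time stands still between calls to the robot, and variables do not carry over. Pictures are saved under pics/ and viewed, and the job is handed in when it is done.

Besides the shell and the picture viewer there is one more tool, called as a command line: name --pt "numbers of a row" for each row, then --argument value for the rest. move_arm: Moves the arm, as the interface text tells. Its arguments: {"type":"object","properties":{"deltas":{"type":"array"},"force":{"type":"number"}},"required":["deltas"]}

```bash
mkdir -p pics; python3 - <<'E'
from workcell import manip, viewer
import cv2, numpy as np
for n in ["scene","top"]:
    p,d=viewer.camera(n); cv2.imwrite(f"pics/{n}0.png",p[:,:,::-1]); np.save(f"{n}0.npy",d)
    c=viewer.calibration(n); print(n,c)
print(manip.get_obs())
E
```

```text
scene {'fx': 379.99608478797876, 'fy': 379.99608478797876, 'cx': 272.1330634671833, 'cy': 215.79861410482226, 'R': array([[ 0.40665809,  0.91350233,  0.01194566],
       [ 0.60792014, -0.26081722, -0.74993832],
       [-0.68195477,  0.31223049, -0.66139989]]), 't': array([-0.16627386, -0.18996608,  1.3136852 ])}
top {'fx': 491.3906531683649, 'fy': 491.3906531683649, 'cx': 276.76943246084033, 'cy': 213.26959144806997, 'R': array([[-0.00737625, -0.99991972,  0.01030275],
       [-0.99767668,  0.00666111, -0.06780026],
       [ 0.06772619, -0.01077893, -0.99764572]]), 't': array([-0.03106547,  0.42219849,  1.34954651])}
{'clock': 0.1, 'joint_pos': array([-1.14659682,  0.33279828, -0.06472941,  1.46084914,  0.02160046,
        1.34992029, -0.08848916]), 'joint_velocities': array([ 0.00018776, -0.00276011,  0.00132021, -0.00045869, -0.00056745,
        0.00034117,  0.00213991]), 'tau': array([ 7.13488716e-04, -6.26748705e+01,  4.85166698e-02, -3.92432678e+01,
        1.62525085e-02,  6.87665306e-03,  1.30973274e-05]), 'position': array([0.26987228, 0.56330177, 0.19290601]), 'ee_rot': array([ 2.21517947e-01,  9.75156085e-01, -6.28842565e-04, -1.17452572e-04]), 'ft_force': array([ 0.10323099, -0.14964381, -0.15245373]), 'torque': array([-0.00063992,  0.01321244,  0.02253446]), 'grip_width': 0.9995049304391717}
```

View pics/scene0.png

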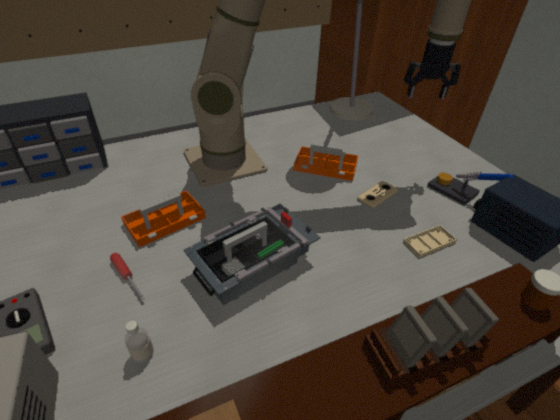

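View pics/top0.png

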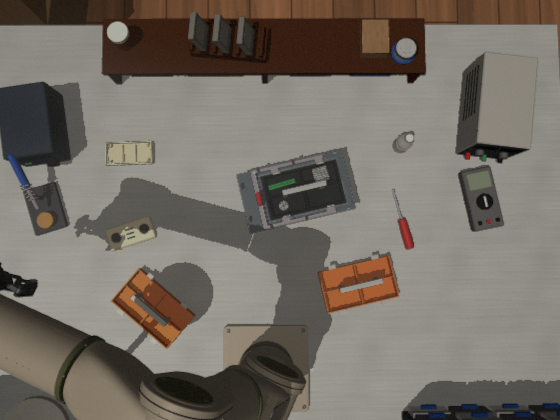

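Candidates are as follows. Tray: the dark grey one in the case at top (297,188), and orange trays at (358,282) and (153,306), which are not meant. Red grip: the block at top (259,200), versus the red screwdriver handle (405,235). I choose the grey tray and the block at (259,200), and check both in a crop.

```bash
cat > h.py <<'E'
import numpy as np
from workcell import viewer
def pts(n,d):
    c=viewer.calibration(n); v,u=np.mgrid[:d.shape[0],:d.shape[1]]
    P=np.stack([(u-c['cx'])/c['fx']*d,(v-c['cy'])/c['fy']*d,d],-1)
    return (P-c['t'])@c['R']
E
python3 - <<'E'
import cv2,numpy as np
from h import pts
im=cv2.imread('pics/top0.png'); cv2.imwrite('pics/crop0.png',cv2.resize(im[140:240,230:365],None,fx=5.9,fy=5.9,interpolation=cv2.INTER_CUBIC))
s=cv2.imread('pics/scene0.png'); cv2.imwrite('pics/crop0s.png',cv2.resize(s[195:300,180:325],None,fx=5.4,fy=5.4,interpolation=cv2.INTER_CUBIC))
d=np.load('top0.npy');P=pts('top',d)
hsv=cv2.cvtColor(im,cv2.COLOR_BGR2HSV)
roi=np.zeros(d.shape,bool);roi[140:240,230:365]=1
red=roi&((hsv[...,0]<8)|(hsv[...,0]>172))&(hsv[...,1]>140)&(hsv[...,2]>60)
Q=P[red];print(len(Q),Q.mean(0),Q.min(0),Q.max(0))
t=Q[Q[:,2]>.106];print('top red',len(t),t.mean(0),cv2.minAreaRect((t[:,:2]*1000).astype(np.float32)))
# handle: z .115-.130
h=roi&(P[...,2]>.114)&(P[...,2]<.135);H=P[h];print('handle',len(H),H.mean(0),cv2.minAreaRect((H[:,:2]*1000).astype(np.float32)))
k=roi&(P[...,2]>.06)&(P[...,2]<.1);K=P[k]
print('case',len(K),cv2.minAreaRect((K[:,:2]*1000).astype(np.float32)))
k=roi&(P[...,2]>.066)&(P[...,2]<.08);K=P[k]
print('rim',len(K),np.median(K,0),cv2.minAreaRect((K[:,:2]*1000).astype(np.float32)))
# scene
d=np.load('scene0.npy');P=pts('scene',d);hsv=cv2.cvtColor(s,cv2.COLOR_BGR2HSV)
roi=np.zeros(d.shape,bool);roi[195:300,180:325]=1
red=roi&((hsv[...,0]<8)|(hsv[...,0]>172))&(hsv[...,1]>140)&(hsv[...,2]>60)
Q=P[red];print('scene red',len(Q),Q.mean(0),Q.min(0),Q.max(0))
h=roi&(P[...,2]>.105)&(P[...,2]<.135)&~red;H=P[h];print('handle',len(H),H.mean(0),cv2.minAreaRect((H[:,:2]*1000).astype(np.float32)))
E
```

```text
50 [0.45346206 0.01362922 0.11254369] [0.43932223 0.00746845 0.10508318] [0.46827648 0.02036124 0.11854149]
top red 49 [0.45330719 0.01370009 0.11269594] ((453.4620666503906, 13.539836883544922), (29.211933135986328, 10.579934120178223), 10.819487571716309)
handle 270 [ 0.47837852 -0.09499585  0.12185428] ((476.4690246582031, -68.32365417480469), (27.880992889404297, 182.81356811523438), 15.211709976196289)
case 4005 ((476.6961364746094, -83.40298461914062), (164.822265625, 290.56414794921875), 12.845829963684082)
rim 2626 [ 0.47463654 -0.06223131  0.07561515] ((476.80230712890625, -83.36279296875), (162.5933380126953, 290.5676574707031), 12.863720893859863)
scene red 88 [0.45850714 0.01406812 0.10592844] [0.44054452 0.00781421 0.08700752] [0.4716682  0.02140119 0.1147462 ]
handle 432 [ 0.48434491 -0.101422    0.11754664] ((478.3148498535156, -65.71895599365234), (32.849395751953125, 185.23736572265625), 16.22121810913086)
```

View pics/crop0.png

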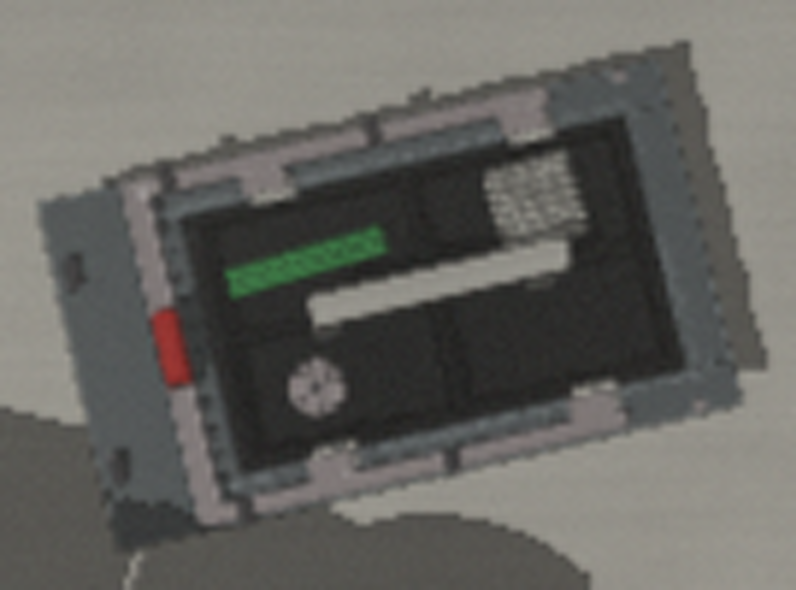

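View pics/crop0s.png

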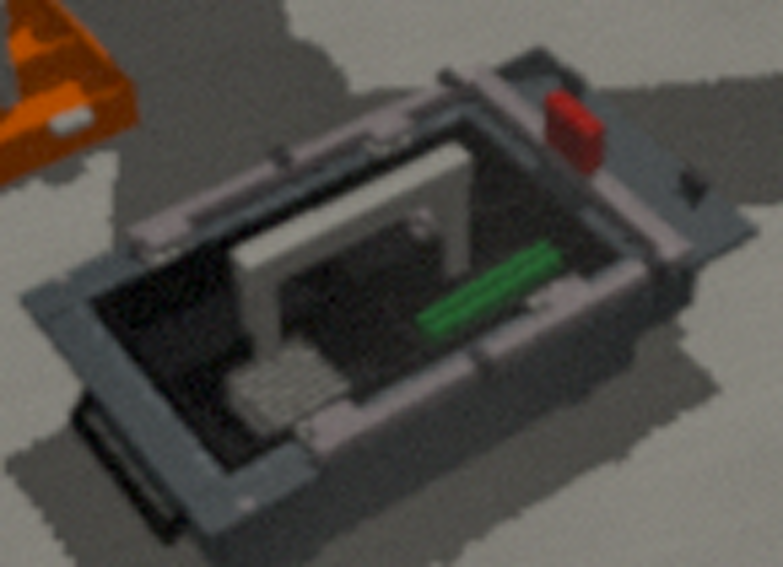

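The crop shows the red block on the crossbar, at crop (170,348), at the +y end of the grey case. The slide's tongues overlap the tray edges, and the handle bar runs from (325,305) to (560,255). The choice is confirmed. Next I refine the poses.

```bash
python3 - <<'E'
import cv2,numpy as np
from h import pts
th=np.radians(12.86);ex=np.array([np.cos(th),np.sin(th)]);ey=np.array([-np.sin(th),np.cos(th)])
o=np.array([.4768,-.0834])-.020*ey
print('origin',o)
for n,sl in [('top',(slice(140,240),slice(230,365))),('scene',(slice(195,300),slice(180,325)))]:
    P=pts(n,np.load(n+'0.npy'))[sl].reshape(-1,3)
    L=np.c_[(P[:,:2]-o)@ex,(P[:,:2]-o)@ey,P[:,2]]*1000
    for nm,m in [('handle',(L[:,2]>117)&(L[:,2]<130)&(abs(L[:,1])<75)),('grip',(L[:,2]>106)&(L[:,2]<119)&(L[:,1]>95)),('rim',(L[:,2]>68)&(L[:,2]<81))]:
        H=L[m];print(n,nm,len(H),H.mean(0).round(1),np.percentile(H,[2,98],axis=0).round(1).tolist(),'slope',np.polyfit(H[:,1],H[:,0],1).round(3))
E
```

```text
origin [ 0.48125139 -0.10289834]
top handle 241 [ -0.7   0.5 122.5] [[-7.5, -54.8, 117.9], [6.1, 56.3, 127.4]] slope [ 0.001 -0.748]
top grip 60 [ -0.5 120.6 112.4] [[-15.8, 114.7, 107.5], [15.2, 126.3, 118.4]] slope [  0.205 -25.188]
top rim 2734 [ 0.3 29.9 75.8] [[-80.1, -121.8, 69.6], [76.9, 162.7, 80.7]] slope [-0.009  0.608]
scene handle 271 [ 1.700e+00 -1.000e-01  1.214e+02] [[-6.6, -54.8, 117.3], [7.8, 56.5, 124.5]] slope [-0.003  1.715]
scene grip 57 [  2.2 120.5 111.2] [[-14.7, 115.8, 106.6], [16.9, 127.3, 113.8]] slope [-0.115 16.045]
scene rim 3285 [ 8.3  2.9 75.1] [[-74.2, -121.2, 69.3], [81.0, 162.0, 80.4]] slope [-3.000e-03  8.282e+00]
```

move_arm --pt "0 0 0 0 0 10.3 1" --pt "0 0 0 0 0 10.3 1" --pt "0 0 0 0 0 10.3 1" --pt "0 0 0 0 0 10.3 1" --pt "0 0 0 0 0 10.3 1" --pt "-0.03 0.003 0 0 0 0 1" --pt "-0.036 0.0036 0 0 0 0 1" --pt "-0.04 0.004 0 0 0 0 1" --pt "-0.04 0.004 0 0 0 0 1" --pt "-0.04 0.004 0 0 0 0 1" --force 40

```text
clock: 1.35
position: [0.3299, 0.3851, 0.1933]
ee_rot: [0.623, 0.782, -0.0, -0.0]
ft_force: [-0.0, -0.3, 0.4]
grip_width: 1.001
```

move_arm --pt "-0.04 0.004 0 0 0 0 1" --pt "-0.04 0.004 0 0 0 0 1" --pt "-0.04 0.004 0 0 0 0 1" --pt "-0.04 0.004 0 0 0 0 1" --pt "-0.04 0.004 0 0 0 0 1" --pt "-0.04 0.004 0 0 0 0 1" --pt "-0.04 0.004 0 0 0 0 1" --pt "-0.04 0.004 0 0 0 0 1" --pt "-0.03 0.004 0 0 0 0 1" --pt "0 0 0 0 0 0 1"

```text
clock: 2.6
position: [0.4432, 0.0513, 0.1935]
ee_rot: [0.625, 0.781, -0.0, -0.0]
ft_force: [0.7, 0.7, -0.0]
grip_width: 0.998
```

```bash
cat >> h.py <<'E'
from scipy.spatial.transform import Rotation as Ro
TH=np.radians(12.86);EX=np.array([np.cos(TH),np.sin(TH)]);EY=np.array([-np.sin(TH),np.cos(TH)]);O=np.array([.48125,-.10290])
def st():
    from workcell import manip
    s=manip.get_obs();p=s['position'];R=Ro.from_quat(s['ee_rot']).as_matrix()
    print('t',round(s['clock'],2),'local mm',(p[:2]-O)@EX*1000,(p[:2]-O)@EY*1000,p[2]*1000)
    print('yaw tool y',np.degrees(np.arctan2(R[1,1],R[0,1])),'z',R[:,2].round(4),'F',s['ft_force'].round(2),'M',s['torque'].round(2),'w',s['grip_width'].round(3),'q',s['joint_pos'].round(2))
    return s,R
E
python3 -c "from h import *; st()"
```

```text
t 2.6 local mm -2.738951807384697 158.7702152271517 193.51405267313706Traceback (most recent call last):
  File "<string>", line 1, in <module>
    from h import *; st()
                     ~~^^
  File "h.py", line 13, in st
    print('yaw tool y',np.degrees(np.arctan2(R[1,1],R[0,1])),'z',R[:,2].round(4),'F',s['ft_force'].round(2),'M',s['torque'].round(2),'w',s['grip_width'].round(3),'q',s['joint_pos'].round(2))
                                                                                                                                         ^^^^^^^^^^^^^^^^^^^^^
AttributeError: 'float' object has no attribute 'round'
```

move_arm --pt "-0.02 0.0034 0 0 0 0 1" --pt "-0.018 0 0.01 0 0 0 1" --pt "0 0 0.02 0 0 0 1" --pt "0 0 0.02 0 0 0 1" --pt "0 0 0.015 0 0 0 1" --pt "0 0 0 0 0 0 1"

```text
clock: 3.35
position: [0.4539, 0.0174, 0.1277]
ee_rot: [0.623, 0.782, -0.001, -0.001]
ft_force: [-0.1, 0.2, 0.1]
grip_width: 1.0
```

```bash
sed -i "s/s\['grip_width'\].round(3)/round(s['grip_width'],3)/" h.py; python3 - <<'E'
from h import *;import cv2
st()
p,d=viewer.camera('scene');cv2.imwrite('pics/s1.png',cv2.resize(p[150:310,150:350,::-1],None,fx=4,fy=3.75,interpolation=cv2.INTER_CUBIC))
E
```

```text
t 3.35 local mm 0.16167770360028463 123.39612374008705 127.73532601409448
yaw tool y 12.936538310629926 z [-1.9e-03 -6.0e-04 -1.0e+00] F [-0.08  0.22  0.08] M [-0.02 -0.04  0.03] w 1.0 q [-0.71 -0.02  0.57  2.    0.01  1.16  0.08]
```

View pics/s1.png

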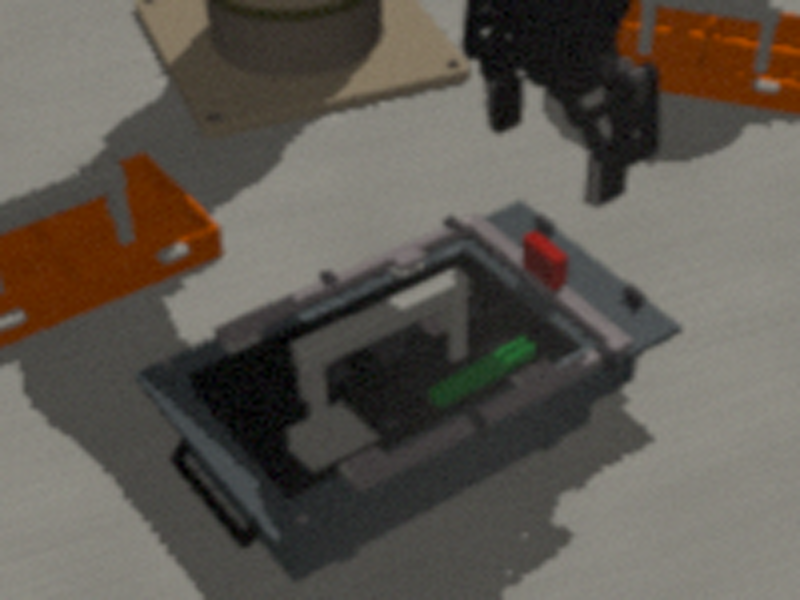

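The view shows the open fingers at crop (505,115) and (605,190), straddling and above the red grip (545,260). I descend now.

move_arm --pt "-0.002 0.0004 0.01 0.05 0 0 1" --pt "0 0 0.015 0 0 0 1" --pt "0 0 0.013 0 0 0 1" --pt "0 0 0 0 0 0 1" --pt "0 0 0 0 0 0 1"

```text
clock: 4.03
position: [0.4557, 0.0152, 0.0907]
ee_rot: [0.623, 0.782, -0.0, -0.0]
ft_force: [0.2, 0.7, -0.0]
grip_width: 0.999
```

```bash
python3 - <<'E'
from h import *;import cv2
st()
p,d=viewer.camera('scene');cv2.imwrite('pics/s2.png',cv2.resize(p[150:310,150:350,::-1],None,fx=4,fy=3.75,interpolation=cv2.INTER_CUBIC))
E
```

```text
t 4.03 local mm 1.3723972252598082 120.86464540173492 90.73507189631783
yaw tool y 12.897714172881384 z [-7.e-04 -2.e-04 -1.e+00] F [ 0.17  0.73 -0.03] M [-0.06 -0.03  0.01] w 0.999 q [-0.7   0.03  0.58  2.04 -0.02  1.07  0.12]
```

View pics/s2.png

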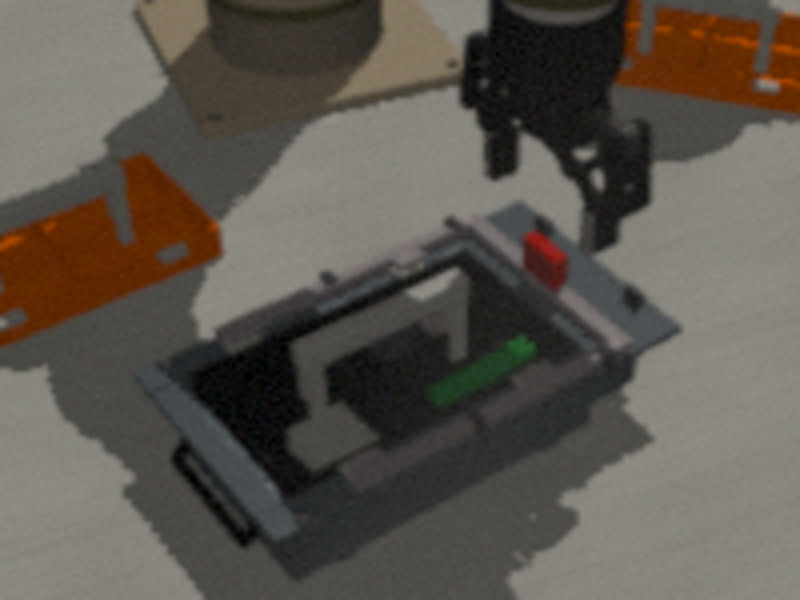

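The right tip, at (600,245), looks slightly behind the grip. I check where the fingers are by depth.

```bash
python3 - <<'E'
from h import *;import cv2
for n in ('scene','top'):
    p,d=viewer.camera(n);P=pts(n,d)
    L=np.stack([(P[...,:2]-O)@EX,(P[...,:2]-O)@EY,P[...,2]],-1)*1000
    m=(p.max(-1)<70)&(L[...,2]>97)&(L[...,2]<135)&(abs(L[...,1]-120)<50)&(abs(L[...,0])<75)
    for nm,mm in (('neg',m&(L[...,0]<0)),('pos',m&(L[...,0]>0))):
        Q=L[mm]
        if len(Q): print(n,nm,len(Q),Q.min(0).round(),Q.max(0).round(), Q[Q[:,2]<115].mean(0).round(1) if (Q[:,2]<115).any() else '')
    g=(p[...,0]>90)&(p[...,1]<60)&(p[...,2]<60)&(L[...,2]>85)&(L[...,2]<120)&(abs(L[...,0])<30)&(abs(L[...,1]-120)<30)
    print(n,'red',g.sum(),L[g].mean(0),L[g].min(0),L[g].max(0))
    if n=='top': cv2.imwrite('pics/t2.png',cv2.resize(p[140:240,230:365,::-1],None,fx=5.9,fy=5.9,interpolation=cv2.INTER_CUBIC))
E
```

```text
scene neg 7 [-16. 116.  99.] [ -1. 128. 111.] [ -6.8 118.4 101.8]
scene pos 8 [  1. 115.  98.] [ 10. 118. 104.] [  5.2 116.5 100.3]
scene red 44 [  1.00223626 120.56749291 111.54200214] [-16.07759383 115.88212282 108.1067697 ] [ 16.87386377 126.46198521 114.45751332]<stdin>:10: RuntimeWarning: Mean of empty slice.
  ret = um.true_divide(
Traceback (most recent call last):
ValueError: zero-size array to reduction operation minimum which has no identity
```

```bash
python3 - <<'E'
from h import *;import cv2
p,d=viewer.camera('scene');P=pts('scene',d)
L=np.stack([(P[...,:2]-O)@EX,(P[...,:2]-O)@EY,P[...,2]],-1)*1000
for u,v in ((299,212),(299,208),(301,205),(303,208),(275,194),(275,190),(278,190)): print(u,v,p[v,u],L[v,u].round(),d[v,u])
# project expected tips
c=viewer.calibration('scene')
for x in (-43,43):
  for y in (110,132):
    w=np.r_[O+x/1000*EX+y/1000*EY,.104];q=c['R']@w+c['t'];print(x,y,q[0]/q[2]*c['fx']+c['cx'],q[1]/q[2]*c['fy']+c['cy'],q[2])
q,d=viewer.camera('top');cv2.imwrite('pics/t2.png',cv2.resize(q[140:240,230:365,::-1],None,fx=5.9,fy=5.9,interpolation=cv2.INTER_CUBIC))
E
```

```text
299 212 [37 34 34] [ 52. 116. 160.] 0.8696784
299 208 [38 36 36] [ 52. 115. 174.] 0.85992205
301 205 [28 27 27] [ 58. 115. 186.] 0.84836227
303 208 [31 30 27] [ 55. 125. 171.] 0.8643881
275 194 [31 26 24] [-42. 119. 152.] 0.9325541
275 190 [20 21 17] [-45. 121. 162.] 0.9287087
278 190 [35 31 26] [-43. 129. 159.] 0.93224716
-43 110 271.694512277882 210.0998284470725 0.9603606037247316
-43 132 278.5916855358141 206.8025590273205 0.9703965884033987
43 110 293.2286883394257 228.99581235035868 0.9091599731327493
43 132 300.2749298759142 225.30856941579907 0.9191959578114164
```

View pics/t2.png

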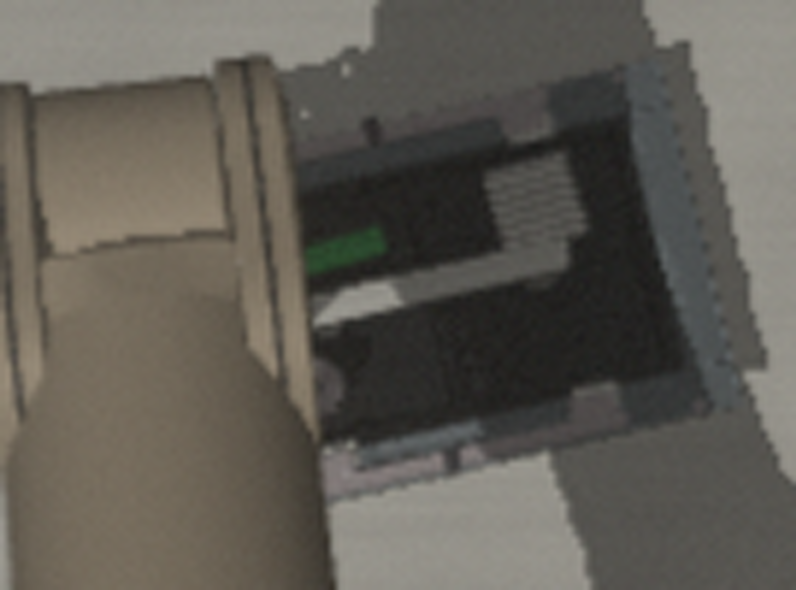

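```bash
python3 - <<'E'
from h import *;import cv2
p,d=viewer.camera('scene');P=pts('scene',d)
L=np.stack([(P[...,:2]-O)@EX,(P[...,:2]-O)@EY,P[...,2]],-1)*1000
cv2.imwrite('pics/s3.png',cv2.resize(p[140:240,250:330,::-1],None,fx=6,fy=6,interpolation=cv2.INTER_NEAREST))
m=(L[...,2]>88)&(L[...,2]<260)&(abs(L[...,1]-120)<45)&(abs(L[...,0])<75)&(p.max(-1)<70)
for k in range(90,260,10):
    q=L[m&(L[...,2]>=k)&(L[...,2]<k+10)]
    if len(q): print(k,len(q),q.min(0).round(),q.max(0).round())
s,R=st()
q0,d0=viewer.camera('top')
E
```

```text
90 19 [ -9. 115.  90.] [ 12. 118. 100.]
100 5 [ -9. 116. 101.] [ 12. 119. 104.]
140 20 [-47. 112. 143.] [ 53. 129. 150.]
150 53 [-45. 111. 150.] [ 57. 131. 160.]
160 48 [-45. 111. 160.] [ 58. 132. 169.]
170 57 [-55. 111. 170.] [ 58. 133. 180.]
180 45 [-67. 108. 180.] [ 72. 130. 190.]
190 121 [-73. 108. 190.] [ 75. 133. 200.]
200 136 [-72. 105. 200.] [ 74. 135. 210.]
210 135 [-68. 104. 210.] [ 74. 136. 220.]
220 148 [-71. 102. 220.] [ 72. 133. 230.]
230 164 [-67. 102. 230.] [ 71. 134. 240.]
240 143 [-65. 108. 240.] [ 69. 135. 249.]
250 43 [ -5.  85. 250.] [ 39. 133. 260.]
t 4.33 local mm 1.4177631983729906 120.91928382743185 90.85130821563314
yaw tool y 12.902464078283254 z [-4.e-04  1.e-04 -1.e+00] F [0.52 0.14 0.13] M [-0.02  0.05 -0.02] w 0.999 q [-0.7   0.03  0.58  2.04 -0.02  1.07  0.12]
```

View pics/s3.png

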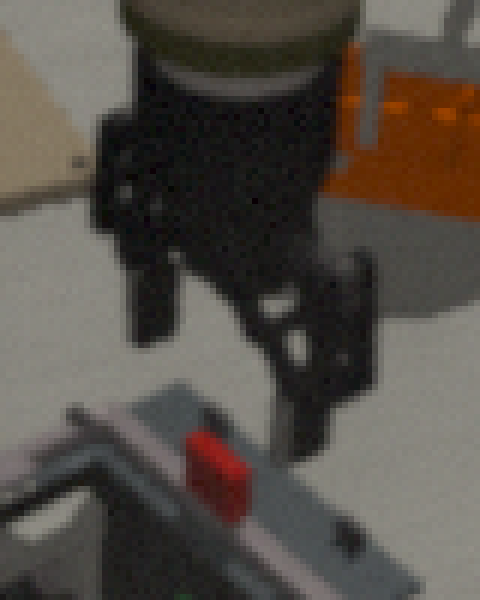

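Only z disagrees: the camera puts the open fingertips at about 143 mm, while the reported TCP of 91 mm would put them at about 104. I check the start picture for the same offset.

```bash
python3 - <<'E'
from h import *;import cv2
p=cv2.imread('pics/scene0.png');P=pts('scene',np.load('scene0.npy'))
m=np.zeros(p.shape[:2],bool);m[40:105,395:475]=1
m&=(p.max(-1)<75)&(np.linalg.norm(P[...,:2]-[.27,.563],axis=-1)<.09)
z=P[m][:,2];print(len(z),np.sort(z)[:20].round(3))
q=P[m][np.argsort(z)[:60]];print(q.min(0),q.max(0))
# counter plane check both cams
for n,(v,u) in (('scene',(330,250)),('top',(330,450))): print(n,pts(n,np.load(n+'0.npy'))[v-5:v+5,u-5:u+5].reshape(-1,3).mean(0))
E
```

```text
1765 [0.244 0.246 0.246 0.247 0.247 0.247 0.248 0.248 0.248 0.248 0.249 0.249
 0.249 0.25  0.25  0.25  0.251 0.251 0.251 0.251]
[0.23700744 0.51123711 0.24429405] [0.30303833 0.61009039 0.26106116]
scene [ 6.48382143e-01 -1.60167368e-01  3.65931233e-04]
top [ 9.69111263e-02 -5.10544487e-01 -2.74883879e-04]
```

The offset is the same at the start (tips at 244, reported TCP 193). So the true tips stand about 38 mm higher than the reported TCP says. I close partly, still clear of the 34 mm grip, to see the swing.

move_arm --pt "0 -0.0005 0 0 0 0 0.15" --pt "0 0 0 0 0 0 0.15" --pt "0 0 0 0 0 0 0.15" --pt "0 0 0 0 0 0 0.15"

```text
clock: 4.88
position: [0.4551, 0.0152, 0.0906]
ee_rot: [0.623, 0.782, -0.0, -0.0]
ft_force: [0.1, 0.4, 0.1]
grip_width: 0.575
```

```bash
cat >> h.py <<'E'
def fing(p,d,yc=120):
    P=pts('scene',d)
    L=np.stack([(P[...,:2]-O)@EX,(P[...,:2]-O)@EY,P[...,2]],-1)*1000
    m=(L[...,2]>88)&(L[...,2]<200)&(abs(L[...,1]-yc)<30)&(abs(L[...,0])<75)&(abs(L[...,0])>18)&(p.max(-1)<70)
    for k in range(80,200,10):
        q=L[m&(L[...,2]>=k)&(L[...,2]<k+10)]
        if len(q): print(k,len(q),q.min(0).round(),q.max(0).round())
E
python3 - <<'E'
from h import *;import cv2
st()
p,d=viewer.camera('scene');fing(p,d)
cv2.imwrite('pics/s4.png',cv2.resize(p[140:240,250:330,::-1],None,fx=6,fy=6,interpolation=cv2.INTER_NEAREST))
E
```

```text
t 4.88 local mm 0.7498337675198967 120.92976319320562 90.59238426366021
yaw tool y 12.902076226713985 z [-8.e-04 -1.e-04 -1.e+00] F [0.11 0.42 0.05] M [ 0.02 -0.02 -0.08] w 0.575 q [-0.7   0.03  0.58  2.04 -0.02  1.07  0.12]
130 26 [-28. 111. 131.] [ 32. 131. 140.]
140 50 [-28. 110. 140.] [ 38. 131. 150.]
150 55 [-29. 111. 150.] [ 39. 133. 160.]
160 49 [-32. 111. 160.] [ 39. 131. 170.]
170 55 [-58. 108. 170.] [ 53. 134. 180.]
180 105 [-58. 108. 180.] [ 58. 132. 190.]
190 85 [-60. 106. 190.] [ 60. 133. 200.]
```

View pics/s4.png

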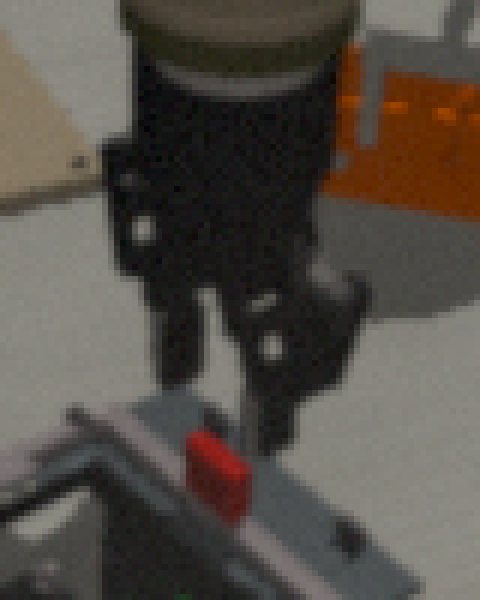

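At 49 mm opening the tips are at z ≈ 131, so the swing is as described and the 38 mm offset is real. I descend by the camera height.

move_arm --pt "0 0.0004 0.01 0 0 0 0.3" --pt "0 0 0.012 0 0 0 0.3" --pt "0 0 0.01 0 0 0 0.3" --pt "0 0 0.005 0 0 0 0.3" --pt "0 0 0 0 0 0 0.3" --pt "0 0 0 0 0 0 0.3"

```text
clock: 5.68
position: [0.4556, 0.0152, 0.0538]
ee_rot: [0.623, 0.782, -0.0, -0.0]
ft_force: [0.4, 0.6, -0.4]
grip_width: 0.652
```

```bash
python3 - <<'E'
from h import *;import cv2
st()
p,d=viewer.camera('scene');fing(p,d)
cv2.imwrite('pics/s5.png',cv2.resize(p[140:240,250:330,::-1],None,fx=6,fy=6,interpolation=cv2.INTER_NEAREST))
E
```

```text
t 5.67 local mm 1.3227460542362193 120.86301460181056 53.81794198177291
yaw tool y 12.895974701649228 z [-4.e-04 -0.e+00 -1.e+00] F [ 0.43  0.56 -0.35] M [ 0.05 -0.04  0.03] w 0.652 q [-0.69  0.09  0.59  2.08 -0.06  0.98  0.15]
90 6 [-29. 115.  92.] [ 19. 126. 100.]
100 47 [-42. 110. 100.] [ 42. 133. 110.]
110 55 [-33. 110. 110.] [ 42. 131. 120.]
120 45 [-32. 111. 120.] [ 42. 132. 130.]
130 38 [-36. 110. 130.] [ 42. 127. 140.]
140 84 [-57. 108. 140.] [ 60. 132. 150.]
150 83 [-61. 106. 150.] [ 62. 132. 160.]
160 109 [-62. 105. 160.] [ 65. 135. 170.]
170 98 [-64. 104. 170.] [ 66. 136. 180.]
180 89 [-64. 103. 180.] [ 68. 132. 190.]
190 115 [-65. 102. 190.] [ 69. 133. 200.]
```

View pics/s5.png

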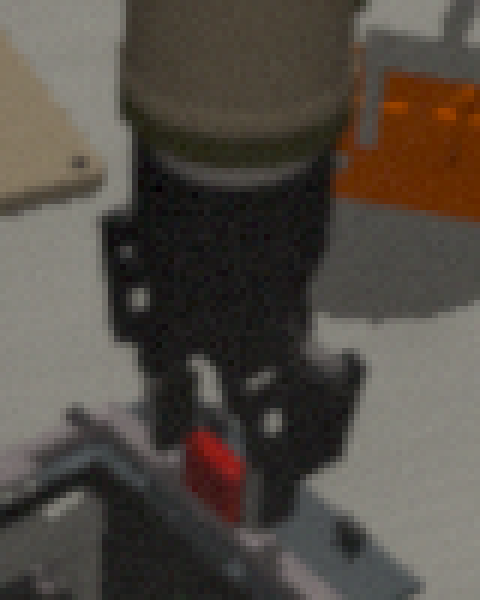

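The fingers now straddle the red block at (215,475). I close gently.

move_arm --pt "0 0 0.002 0 0 0 0" --pt "0 0 0 0 0 0 -0.3" --pt "0 0 0 0 0 0 -0.4" --pt "0 0 0 0 0 0 -0.4" --pt "0 0 0 0 0 0 -0.4" --force 40

```text
clock: 6.35
position: [0.4549, 0.0152, 0.0517]
ee_rot: [0.623, 0.782, -0.001, -0.001]
ft_force: [-4.9, -0.6, 4.9]
grip_width: 0.386
```

```bash
python3 - <<'E'
from h import *;import cv2
st()
E
```

```text
t 6.35 local mm 0.5621591592290982 120.99110242633384 51.73325419883583
yaw tool y 12.895493284206687 z [-0.002  0.    -1.   ] F [-4.94 -0.59  4.91] M [-0.09  0.92  0.02] w 0.386 q [-0.69  0.1   0.59  2.08 -0.07  0.98  0.16]
```

Gripped at 33 mm. I slide outwards.

move_arm --pt "0.003 -0.0007 -0.0007 0 0 0 -0.4" --pt "0.004 0 0 0 0 0 -0.4" --pt "0.004 0 0 0 0 0 -0.4" --pt "0.004 0 0 0 0 0 -0.4" --pt "0.004 0 0 0 0 0 -0.4" --pt "0.003 0 0 0 0 0 -0.4" --pt "0 0 0 0 0 0 -0.4"

```text
clock: 7.22
position: [0.4498, 0.0369, 0.052]
ee_rot: [0.623, 0.782, -0.0, -0.0]
ft_force: [4.1, 1.4, -11.4]
grip_width: 0.39
```

```bash
python3 - <<'E'
from h import *;import cv2
st()
E
```

```text
t 7.22 local mm 0.46371156347532055 143.31909443859246 51.98868578767135
yaw tool y 12.928310378866387 z [-6.e-04 -1.e-04 -1.e+00] F [  4.12   1.44 -11.41] M [ 0.21 -1.09 -0.05] w 0.39 q [-0.72  0.08  0.57  2.09 -0.05  0.98  0.1 ]
```

move_arm --pt "0.001 0.0003 0.0005 0 0 0 -0.4" --pt "0.001 0 0 0 0 0 -0.4" --pt "0.001 0 0 0 0 0 -0.4" --pt "0.001 0 0 0 0 0 -0.4" --pt "0 0 0 0 0 0 -0.4"

```text
clock: 7.85
position: [0.449, 0.0406, 0.0518]
ee_rot: [0.623, 0.782, -0.0, -0.0]
ft_force: [0.1, -2.5, -0.7]
grip_width: 0.388
```

```bash
python3 - <<'E'
from h import *;import cv2
s,R=st();print(s['ft_force'][:2]@EY)
E
```

```text
t 7.85 local mm 0.5079471247930734 147.05064124441765 51.828189597612464
yaw tool y 12.9050603025712 z [-0.0012 -0.     -1.    ] F [ 0.05 -2.54 -0.7 ] M [-0.41  0.19  0.04] w 0.388 q [-0.73  0.08  0.56  2.09 -0.05  0.98  0.09]
-2.4874891793132745
```

move_arm --pt "0.001 0 0 0 0 0 -0.4" --pt "0.001 0 0 0 0 0 -0.4" --pt "0 0 0 0 0 0 -0.4"

```text
clock: 8.22
position: [0.4489, 0.0413, 0.0518]
ee_rot: [0.623, 0.782, -0.001, 0.0]
ft_force: [-0.2, -7.4, 0.0]
grip_width: 0.391
```

```bash
python3 - <<'E'
from h import *;import cv2
s,R=st();print(s['ft_force'][:2]@EY)
p,d=viewer.camera('scene')
cv2.imwrite('pics/s6.png',cv2.resize(p[150:310,150:350,::-1],None,fx=4,fy=3.75,interpolation=cv2.INTER_CUBIC))
E
```

```text
t 8.22 local mm 0.5520541680943056 147.8032363335023 51.82746981762648
yaw tool y 12.856580602059 z [-7.0e-04 -1.3e-03 -1.0e+00] F [-0.2  -7.38  0.02] M [-1.51 -0.05  0.11] w 0.391 q [-0.73  0.08  0.56  2.09 -0.05  0.98  0.08]
-7.149392865540548
```

View pics/s6.png

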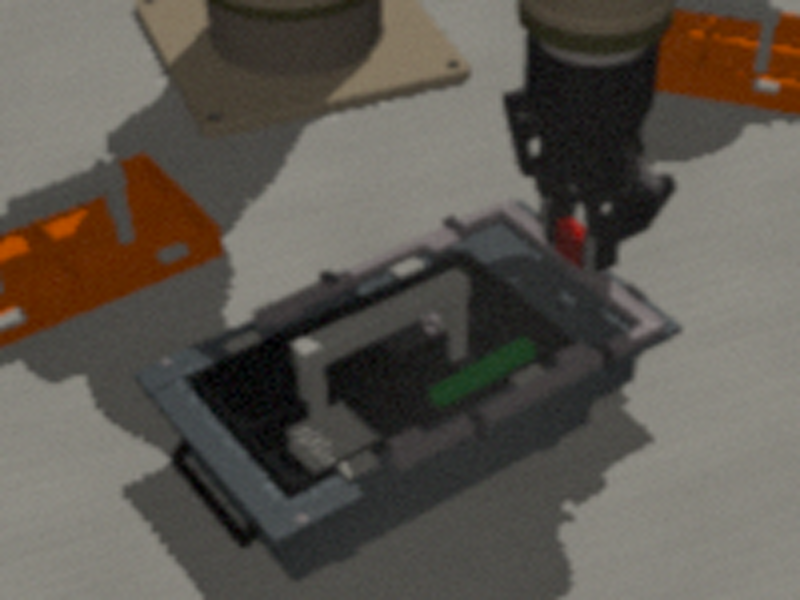

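move_arm --pt "0.001 0 0 0 0 0 -0.4" --pt "0 0 0 0 0 0 -0.4"

```text
clock: 8.52
position: [0.4488, 0.0413, 0.0518]
ee_rot: [0.624, 0.782, -0.001, 0.001]
ft_force: [2.1, -10.2, -1.4]
grip_width: 0.389
```

```bash
python3 - <<'E'
from h import *;import cv2
s,R=st();print(s['ft_force'][:2]@EY)
E
```

```text
t 8.53 local mm 0.5096982303765194 147.84435572066766 51.79031812338705
yaw tool y 12.822424621886675 z [-5.0e-04 -2.4e-03 -1.0e+00] F [  2.14 -10.24  -1.43] M [-2.34 -0.2   0.15] w 0.389 q [-0.73  0.08  0.56  2.09 -0.05  0.98  0.08]
-10.45795951231179
```

At the stop: an extra 1 mm command moved it by 0.0 mm and the force rose to 10 N. The picture shows the crossbar at the end and the tongues clear. I relax, release, lift and go over the tray handle.

move_arm --pt "-0.0015 0 0 0 0 0 -0.4" --pt "0 0 0 0 0 0 0.3" --pt "0 0 0 0 0 0 0.3" --pt "0 0 0 0 0 0 0.3" --pt "0 0 -0.015 0 0 0 0.3" --pt "0 0 -0.02 0 0 0 0.3" --pt "0 0 -0.02 0 0 0 0.3" --pt "0 0 0 0 0 0 0.3"

```text
clock: 9.52
position: [0.4502, 0.0423, 0.1088]
ee_rot: [0.623, 0.782, 0.001, 0.0]
ft_force: [0.7, -0.2, -0.8]
grip_width: 0.652
```

move_arm --pt "-0.02 0 0 0 0 0 0.3" --pt "-0.03 0 0 0 0 0 0.3" --pt "-0.03 0 0 0 0 0 0.3" --pt "-0.03 0 0 0 0 0 0.3" --pt "-0.025 0 0 0 0 0 0.3" --pt "-0.0125 0 0 0 0 0 0.3" --pt "0 0 0 0 0 0 0.3" --pt "0 0 0 0 0 0 0.3"

```text
clock: 10.52
position: [0.4817, -0.1008, 0.1066]
ee_rot: [0.623, 0.782, -0.0, -0.001]
ft_force: [0.2, 0.2, -0.1]
grip_width: 0.653
```

```bash
python3 - <<'E'
from h import *;import cv2
st()
p,d=viewer.camera('scene')
cv2.imwrite('pics/s7.png',cv2.resize(p[150:310,150:350,::-1],None,fx=4,fy=3.75,interpolation=cv2.INTER_CUBIC))
P=pts('scene',d);L=np.stack([(P[...,:2]-O)@EX,(P[...,:2]-O)@EY,P[...,2]],-1)*1000
r=(p[...,0]>80)&(p[...,1]<60)&(p[...,2]<60)&(L[...,2]>106)&(L[...,2]<119)&(abs(L[...,0])<30)&(abs(L[...,1]-145)<30)
print('grip',r.sum(),L[r].mean(0))
h=(L[...,2]>117)&(L[...,2]<126)&(abs(L[...,1])<75)&(abs(L[...,0])<20);print('handle',h.sum(),L[h].mean(0),np.percentile(L[h],[2,98],axis=0))
fing(p,d,0)
E
```

```text
t 10.53 local mm 0.946324970791412 1.9808620166240458 106.62076311173496
yaw tool y 12.96365381506395 z [-1.2e-03  3.0e-04 -1.0e+00] F [ 0.19  0.25 -0.05] M [-0.   -0.01  0.01] w 0.653 q [-0.55  0.12  0.72  1.95 -0.09  1.11  0.42]
grip 41 [  2.74610793 146.38433928 110.65890472]
handle 207 [  1.79097302  -7.64394742 121.39733516] [[ -5.8719867  -55.14371202 117.3540375 ]
 [  7.80639164  58.25334554 124.04247844]]
80 1 [75.  9. 89.] [75.  9. 89.]
140 3 [-29.  -1. 148.] [-29.  11. 149.]
150 43 [-32.  -8. 150.] [ 41.  11. 160.]
160 58 [-30.  -8. 160.] [ 42.  13. 170.]
170 63 [-34.  -8. 170.] [ 44.  15. 180.]
180 48 [-34.  -9. 180.] [ 42.  12. 190.]
190 66 [-53. -11. 190.] [ 59.  15. 200.]
```

View pics/s7.png

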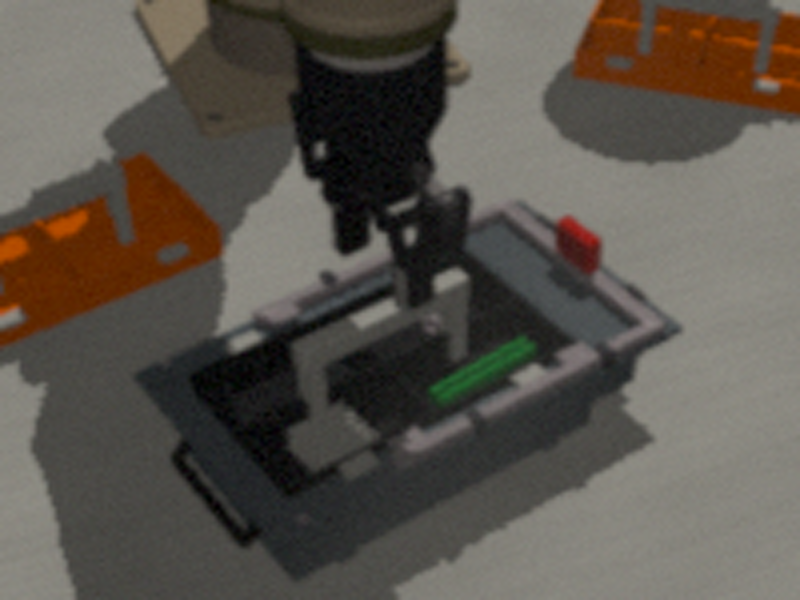

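The red grip is at (578,245), out by the stops. The tray ears are free of the tongues, and the fingers straddle the handle bar, at (350,240) and (415,290). I descend onto the bar.

move_arm --pt "-0.0018 -0.0004 0.01 0 0 0 0.3" --pt "0 0 0.015 0 0 0 0.3" --pt "0 0 0.015 0 0 0 0.3" --pt "0 0 0.01 0 0 0 0.3" --pt "0 0 0 0 0 0 0.3" --pt "0 0 0 0 0 0 0.3"

```text
clock: 11.32
position: [0.4821, -0.1038, 0.057]
ee_rot: [0.623, 0.782, -0.0, -0.0]
ft_force: [-0.3, 0.0, 0.6]
grip_width: 0.652
```

```bash
python3 - <<'E'
from h import *;import cv2
st()
p,d=viewer.camera('scene')
cv2.imwrite('pics/s8.png',cv2.resize(p[150:310,150:350,::-1],None,fx=4,fy=3.75,interpolation=cv2.INTER_CUBIC))
fing(p,d,0)
for pp,dd in ((cv2.imread('pics/scene0.png')[...,::-1],np.load('scene0.npy')),(p,d)):
    P=pts('scene',dd);L=np.stack([(P[...,:2]-O)@EX,(P[...,:2]-O)@EY,P[...,2]],-1)*1000
    q=pp.astype(int);r=(q[...,0]>2*q[...,1])&(q[...,0]>2*q[...,2])&(q[...,0]>60)&(abs(L[...,0])<30)&(abs(L[...,1]-135)<40)&(L[...,2]>85)
    Q=L[r];print('red',len(Q),Q.mean(0).round(1),np.percentile(Q,[5,50,95],axis=0).round(1).tolist())
E
```

```text
t 11.32 local mm 0.6346804341528657 -1.05999910448942 57.04483520066518
yaw tool y 12.89582449553952 z [-4.e-04 -3.e-04 -1.e+00] F [-0.31  0.01  0.63] M [-0.   -0.   -0.02] w 0.652 q [-0.53  0.2   0.71  1.99 -0.15  1.    0.48]
80 1 [-73.   9.  89.] [-73.   9.  89.]
90 3 [-30.  -6.  99.] [ 34.   2. 100.]
100 44 [-33. -10. 100.] [ 41.  11. 110.]
110 60 [-35. -11. 110.] [ 42.  11. 120.]
120 56 [-34. -11. 120.] [ 43.  11. 130.]
130 41 [-35. -11. 130.] [ 40.   9. 140.]
140 58 [-52. -14. 140.] [ 60.  12. 150.]
150 86 [-60. -13. 150.] [ 62.  11. 159.]
160 93 [-62. -17. 160.] [ 63.  13. 170.]
170 93 [-65. -17. 170.] [ 64.  12. 180.]
180 76 [-63. -19. 180.] [ 67.  13. 190.]
190 101 [-67. -19. 190.] [ 69.  14. 200.]
red 96 [  3.8 119.1 105.4] [[-12.6, 115.8, 91.2], [5.0, 117.9, 108.2], [16.7, 125.1, 113.5]]
red 90 [  4.  145.3 103.9] [[-11.7, 142.6, 89.7], [3.9, 144.5, 106.0], [16.7, 150.0, 112.9]]
```

View pics/s8.png

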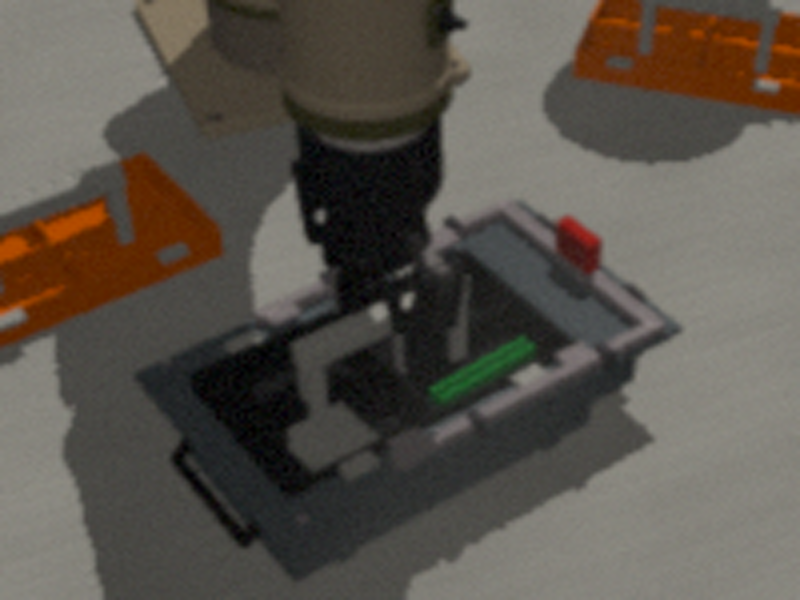

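The fingers straddle the bar. I close.

move_arm --pt "0.001 0 0.0015 0 0 0 0" --pt "0 0 0 0 0 0 -0.3" --pt "0 0 0 0 0 0 -1" --pt "0 0 0 0 0 0 -1" --pt "0 0 0 0 0 0 -1" --pt "0 0 0 0 0 0 -1" --force 80

```text
clock: 12.12
position: [0.4818, -0.1027, 0.0556]
ee_rot: [0.623, 0.782, -0.0, -0.0]
ft_force: [-1.7, 0.5, 7.1]
grip_width: 0.145
```

```bash
python3 - <<'E'
from h import *;import cv2
st()
p,d=viewer.camera('scene')
cv2.imwrite('pics/s9.png',cv2.resize(p[150:310,150:350,::-1],None,fx=4,fy=3.75,interpolation=cv2.INTER_CUBIC))
E
```

```text
t 12.12 local mm 0.5807211238237476 0.11361726142383927 55.56531197713094
yaw tool y 12.90151491647962 z [-5.e-04  1.e-04 -1.e+00] F [-1.65  0.5   7.08] M [ 0.14  0.35 -0.01] w 0.145 q [-0.53  0.2   0.71  2.   -0.15  1.    0.48]
```

View pics/s9.png

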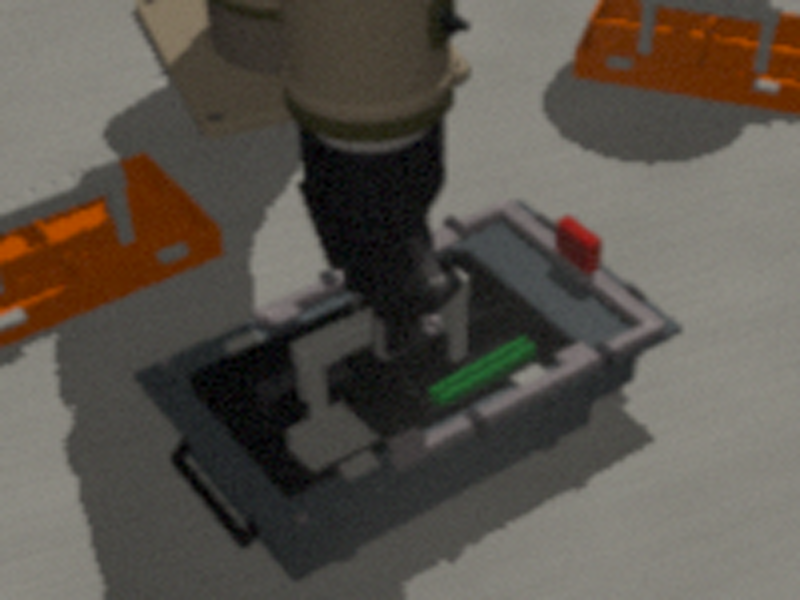

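Gripped, with 12–13 mm read for the 14 mm bar (the 34 mm grip also read 1 mm low). I start a slow test lift.

move_arm --pt "0 0 -0.001 0 0 0 -1" --pt "0 0 -0.001 0 0 0 -1" --pt "0 0 -0.002 0 0 0 -1" --pt "0 0 -0.002 0 0 0 -1" --pt "0 0 -0.002 0 0 0 -1" --pt "0 0 -0.002 0 0 0 -1" --pt "0 0 0 0 0 0 -1"

```text
clock: 13.05
position: [0.4817, -0.1027, 0.0655]
ee_rot: [0.623, 0.782, -0.0, -0.0]
ft_force: [-0.1, 0.3, -3.1]
grip_width: 0.15
```

```bash
python3 - <<'E'
from h import *;import cv2
st()
p,d=viewer.camera('scene')
cv2.imwrite('pics/s10.png',cv2.resize(p[150:310,150:350,::-1],None,fx=4,fy=3.75,interpolation=cv2.INTER_CUBIC))
E
```

```text
t 13.05 local mm 0.5150892658078638 0.09552705837847883 65.45909379070922
yaw tool y 12.90229719242149 z [-5.e-04 -0.e+00 -1.e+00] F [-0.13  0.28 -3.15] M [0.01 0.01 0.06] w 0.15 q [-0.53  0.18  0.71  1.99 -0.14  1.02  0.47]
```

View pics/s10.png

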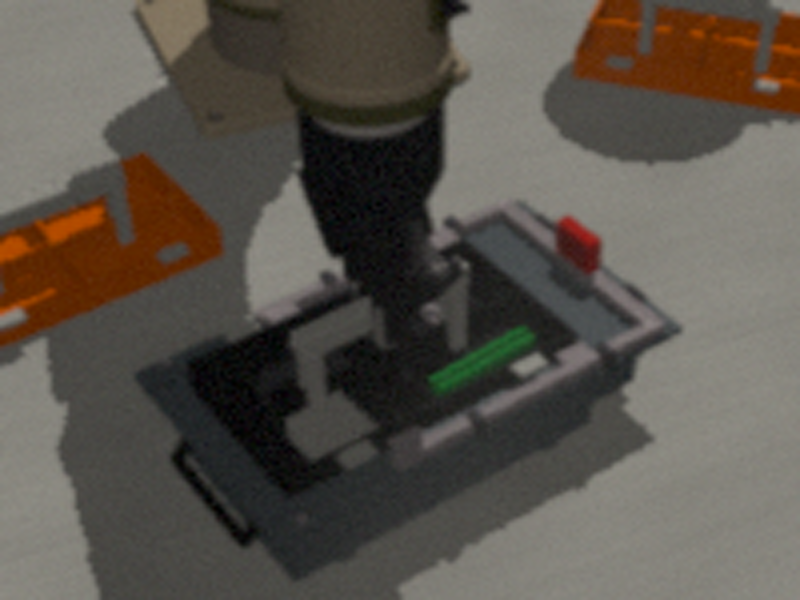

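The weight is 3.1 N with almost no moment, and the ears are off the rim without snagging. I continue to a tray underside at about z = 0.18.

move_arm --pt "0 0 -0.002 0 0 0 -1" --pt "0 0 -0.003 0 0 0 -1" --pt "0 0 -0.004 0 0 0 -1" --pt "0 0 -0.005 0 0 0 -1" --pt "0 0 -0.006 0 0 0 -1" --pt "0 0 -0.006 0 0 0 -1" --pt "0 0 -0.006 0 0 0 -1" --pt "0 0 -0.006 0 0 0 -1" --pt "0 0 -0.006 0 0 0 -1" --pt "0 0 -0.006 0 0 0 -1"

```text
clock: 14.35
position: [0.4817, -0.1027, 0.1157]
ee_rot: [0.623, 0.782, -0.0, -0.0]
ft_force: [0.2, -0.6, -3.9]
grip_width: 0.145
```

move_arm --pt "0 0 -0.007 0 0 0 -1" --pt "0 0 -0.007 0 0 0 -1" --pt "0 0 -0.007 0 0 0 -1" --pt "0 0 -0.007 0 0 0 -1" --pt "0 0 -0.007 0 0 0 -1" --pt "0 0 -0.007 0 0 0 -1" --pt "0 0 -0.007 0 0 0 -1" --pt "0 0 -0.006 0 0 0 -1" --pt "0 0 -0.005 0 0 0 -1" --pt "0 0 -0.004 0 0 0 -1"

```text
clock: 15.6
position: [0.4817, -0.1027, 0.1796]
ee_rot: [0.623, 0.782, -0.0, -0.0]
ft_force: [0.7, 1.0, -3.3]
grip_width: 0.149
```

move_arm --pt "0 0 -0.003 0 0 0 -1" --pt "0 0 -0.002 0 0 0 -1" --pt "0 0 -0.001 0 0 0 -1" --pt "0 0 0 0 0 0 -1" --pt "0 0 0 0 0 0 -1" --pt "0 0 0 0 0 0 -1"

```text
clock: 16.35
position: [0.4817, -0.1027, 0.1852]
ee_rot: [0.623, 0.782, -0.0, -0.0]
ft_force: [-0.6, -0.9, -3.1]
grip_width: 0.146
```

```bash
python3 - <<'E'
from h import *;import cv2
s,R=st();print(abs(s['joint_velocities']).max())
p,d=viewer.camera('scene')
cv2.imwrite('pics/s11.png',cv2.resize(p[110:310,150:350,::-1],None,fx=3,fy=3,interpolation=cv2.INTER_CUBIC))
P=pts('scene',d);L=np.stack([(P[...,:2]-O)@EX,(P[...,:2]-O)@EY,P[...,2]],-1)*1000
# near (+x) wall of tray: x~57
m=(abs(L[...,0]-57)<7)&(L[...,2]>165)&(L[...,2]<225)&(abs(L[...,1])<105)
Q=L[m];print(len(Q),Q.min(0),Q.max(0))
for y in range(-90,100,30):
    q=Q[abs(Q[:,1]-y)<10]
    if len(q):print(y,np.percentile(q[:,2],[2,98]).round(1))
h=(L[...,2]>240)&(L[...,2]<270)&(abs(L[...,1])<62)&(abs(L[...,0])<12)&(p.max(-1)>75);H=L[h];print(len(H))
if len(H)>10:print(np.polyfit(H[:,1],H[:,2],1),H[:,1].min(),H[:,1].max())
r=p.astype(int);r=(r[...,0]>2*r[...,1])&(r[...,0]>2*r[...,2])&(r[...,0]>60)&(abs(L[...,0])<30)&(abs(L[...,1]-135)<40)&(L[...,2]>85)
print('red',r.sum(),L[r].mean(0))
q,d=viewer.camera('top');cv2.imwrite('pics/t11.png',q[:,:,::-1])
E
```

```text
t 16.35 local mm 0.4527949086687908 0.13195651022516364 185.20489482098418
yaw tool y 12.902346627954431 z [-1.e-03 -1.e-04 -1.e+00] F [-0.63 -0.92 -3.14] M [ 0.02 -0.01  0.02] w 0.146 q [-0.58  0.02  0.72  1.84 -0.02  1.28  0.37]
0.0017295399050839175
874 [ 50.71711596 -98.4393504  178.82453765] [ 63.85837935 102.13304306 210.65325448]
-90 [180.  209.2]
-60 [179.6 210.1]
-30 [179.9 209.1]
0 [180.5 209.6]
30 [180.  209.8]
60 [181.9 209.7]
90 [181.6 209.3]
144
[2.73545847e-03 2.48908003e+02] -55.96273633587218 58.5010205921941
red 84 [  5.79152979 145.26287457 101.96253936]
```

View pics/s11.png

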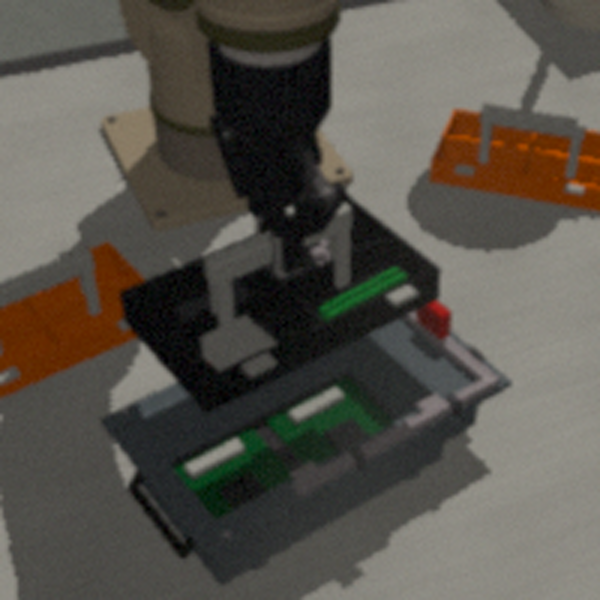

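View pics/t11.png

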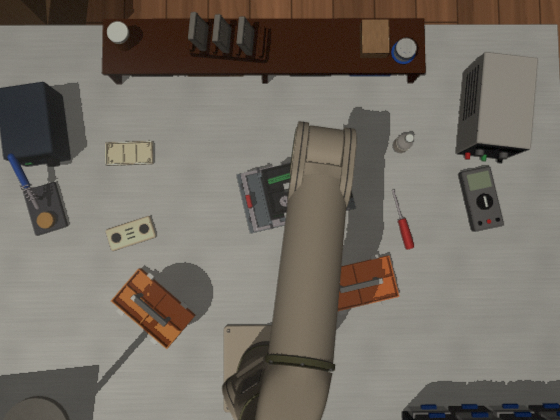

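The tray hangs level: its underside is at z ≈ 0.180, 105 mm above the rim. The heatsink (240,345), the edge guard (365,292) and the D-pad (318,250) are all inside. The grip is out at (433,320), the boards are visible, and the other things are unmoved. I hand the job in.

```bash
python3 -c "
from workcell import manip
print(manip.hand_in())"
```

```text
the job is handed in; nothing more can be done
None
```

The lock is open at its end stop and the tray is held still and level about 10 cm above the case. All three small parts are still in it. I handed the job in at about 16.5 s of the 48 s allowed.

- **Lock:** I slid the red grip outwards by about 26.9 mm until it stopped. It had started about 3.5 mm off fully locked. One more millimetre of command moved it 0.0 mm, and the force rose only to about 10 N. After I let go, the camera showed about 26.3 mm of travel, within 1 mm of the arm's figure.
- **Tray:** I gripped the bar handle at its centre with 80 N and lifted it straight up with nothing catching; the load was about 3.1 N. The underside is at z ≈ 0.180 m, 105 mm above the rim. The handle's slope along its length is about 0.003 rad, and the joints were at rest.
- **Other things on the counter:** They look unmoved in the last top picture; the arm hides part of that view. The spare boards are in view under the tray.
- **Disagreement:** The camera showed the fingertips about 38 mm higher than the reported TCP height implied. The gap was the same at the start and over the grip. I set the heights by the camera, and both grasps held as expected.

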